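Fold the music stand flat and bolt it down

ROBOT

A 7-joint arm with a two-finger parallel gripper is mounted at the origin on the work surface. World frame = base frame: x ahead of the robot, y to its left, z up, the work surface at z = 0. Lengths are in m, angles in rad, forces in N, time in s.
With the tool pointing down it reaches from about 0.35 to 0.9 m from the base axis. Payload 19.9 kg.
Tool frame: the origin (TCP) lies midway between the tips of the shut fingers; the grasp point (between the pads) lies 19 mm behind it; z points along the fingers, y is the line along which they close (so a half turn about z gives the same grasp; the last joint's range is limited). The gripper opens to 85 mm and grips with 20 to 120 N. Pads are 22 mm wide; open, the fingers measure 114 mm over their backs; the gripper's body (76 mm by 85 mm) begins 54 mm behind the grasp point. The pads swing forward as they close: fully open they stand 13 mm farther back than shut.
Start: joints at [1.218, 0.417, -0.01, 1.614, 0.005, 1.111, -0.053], TCP at [0.192, -0.595, 0.231] pointing down, gripper open.
Joint ranges: [-2.81, 2.81], [-0.39, 2.02], [-1.27, 1.25], [0.06, 2.57], [-1.19, 4.33], [0.19, 2], [-2.82, 2.82]. Speed limits (rad/s): [1.89, 1.89, 2.39, 2.39, 3.01, 3.01, 3.01].

INTERFACE

Orientations are given as a unit quaternion [x, y, z, w].
In Python, from rig import read_state, imaging, job gives the robot as it stands.
- The arm moves only by the tool apply_moves, never from a script. Its argument "moves" is a list of rows, each an object of numbers: "x", "y", "z": the shift along the world's x, y, z in mm; "twist": the turn about the world's z in degrees; "jaw": the gripper's target within -1 to 1 (shut at 1, half-way at 0, fully open at -1). A call has 1 to 12 rows; each row shifts and turns the commanded pose from where the row before left it; what a row does not reach is not made up. A row lasts 1/8 s, in which the tool goes at most 62.5 mm and 10.7 degrees, less where a joint would pass 70% of its speed; a pose out of reach is approached as far as the arm can. A call is refused whole if a number of a shift passes 62.5 or a number of a turn 10.7, either way. A call with a gripper value outside its range is refused whole. The fingers move at their own pace and stop on an object; "newtons" is the grip in N (left out, the last holds). Time passes only in rows, so rows that do not move let the fingers close. It gives the time, the measured TCP pose, the force, the opening and the grip force at its end, in the units of the state.
- read_state(): the state, without advancing time (a new reading comes with each control period).
- imaging.camera(name): name is "scene" or "side" or "wrist"; returns the picture (480x640x3 uint8, red, green, blue); there is no depth.
- imaging.calibration(name): a dict with "vertical_fov" (degrees; the focal length in pixels is half the picture's height over the tangent of half this angle, whatever the lens; pixels are square), "cx", "cy" (the principal point, pixels), "dist_coeffs" ([k1, k2, p1, p2, k3] as OpenCV has them; the pictures are not rectified), "extrinsics" (4x4, takes a point from world to camera coordinates). Camera axes: x right, y down, z forward; pixel columns grow to the right and rows downward; lengths in m; the calibration is good to about 2 mm. A picture is of the moment at which its call begins: read the wrist's pose just before it. calibration takes no time and is no camera call; for the wrist camera it gives the pose at the moment of the call.
- job.finish_job(): hands the job in; it is judged then, once.
The state is a dict: "clock": time; "joints": joint angles; "dq": joint speeds; "joint_torque": joint torques, N m; "ee_pos": TCP position; "ee_rot": TCP orientation; "force": force on the tool from outside, world axes, zero at the start; "torque": the same for the moment, N m; "width": finger opening in m; "grip_force": force on a finger pad.
Only numpy, scipy, OpenCV 4.12 (cv2) and the standard library are available. Lean on these libraries where they do the work, as an engineer would, in place of code of your own. Each camera call takes 0.05 s, during which the arm holds its last target. There are 200 camera calls.

TASK

Push the music stand's sprung desk down until it lies level on its frame and, while it is down, slide the red-knobbed bolt fully home under the brass keeper, so that the desk stays flat when you let go. Leave everything else on the table where it is.

Things in the scene. Friction and masses are not known exactly. Their poses are not given: they have to be found in the camera images.
- stand: Folding wooden table-top music stand, fixed; dark frame 250 mm (x) by 390 mm (y), rails' top 50 mm above the table. Origin: on the table under the frame's middle. x points from the desk's hinge to its free edge, y from the bolt's knob to the brass keeper, z up. Hinge axis: along y at x = -100 mm, z = 57 mm. Desk: pale board 220 mm from hinge to free edge, y -145 to 145 mm, 10 mm thick.
- desk (a joint): Tilt of the desk, rad: 0 = level (hard stop), grows as its +x edge rises; a spring holds it up at 0.45 to 0.6. The hinge axis is at mid-thickness, so the level desk's top lies at z = 62 mm. A 20 mm ledge runs along the hinge edge. Pressed 170 mm from the hinge it needs 3 to 10 N to lie level, and springs up again if let go unbolted. With the bolt home it rests about 0.02 above level.
- desk_spot (a point): Point on the desk's top surface beside the bolt, free for pressing: 170 mm from the hinge, at y = 35 mm. It moves with the desk.
- bolt (a joint): Bolt travel, m: 0 = drawn back, 0.040 = home (end stop); it slides towards the stand's +y; friction 1.5 N, stays where left. Its steel bar (12 x 8 mm, on the desk's top, 170 mm from the hinge) passes under the keeper only while the desk is within about 0.015 rad of level (3 mm of play); slid out sooner it lands on the keeper and stops the desk about 0.1 rad short of level.
- bolt_knob (a point): Centre of the red knob, a 14 x 14 mm upright block at the bar's tail (end away from the keeper), reaching 30 mm above the desk's top; this point is 15 mm above that top, 170 mm from the hinge, at y = 77 mm in the stand's frame when drawn back. Its -y side is free down to the desk, so a finger standing on the desk can push it along.
- keeper (a point): Middle of the top of the brass keeper (36 x 42 mm, its roof 5 mm thick) fixed on the frame's side rail at x = 70 mm, y = 150 to 192 mm, top at z = 78 mm; it stands 17 mm above the level desk's top.
- gecko: Green ceramic gecko, about 190 mm long, 38 mm high, lying on the table. Origin under its belly. Leave alone.
- tuner: Black plastic tuner with a green screen, 45 x 75 x 16 mm, lying on the table. Leave alone.
- pick_tin: Round orange tin with a brass lid, 68 mm across, 24 mm high. Leave alone.
- mug: Blue mug, 80 mm across, 92 mm high. Leave alone.
- organiser: White rotating organiser, base disc 180 mm across, turntable 196 mm across with four square compartments, rim 85 mm above the table; it is fixed to the table by its foot. Leave alone.
- harmonica: Harmonica standing on end in a compartment of the organiser, 22 x 27 x 100 mm. Leave alone.
- steel_slide: Steel guitar slide, tube 25 mm across, 65 mm high, standing in a compartment of the organiser. Leave alone.

How it is judged:
By the outcome, as a careful person would: the job done as asked, in the order asked, and still so for the second after the job is handed in, with the robot touching nothing.
It also fails if it takes over 42 s, if anything falls off the work surface, if the arm or the gripper's body presses on something with over 40 N, if the wrist force passes 120 N, or if a joint passes its speed limit or range.

## Working session

There is one attempt and no reset: what is moved stays moved. The work goes in short steps, Python scripts to look and compute and a tool call to move; the robot and the scene stay as the last step left them, time stands still between calls to the robot, and variables do not carry over. Pictures are saved under pics/ and viewed, at most 10 in all, crops included, and the job is handed in when it is done.

Besides the shell and the picture viewer there is one more tool, called after "Request:" as name(argument=value, ...), one argument or row to a line, values as JSON. apply_moves: Moves the arm, as the interface text tells. Its arguments: {"type":"object","properties":{"moves":{"type":"array","items":{"type":"object","properties":{"x":{"type":"number"},"y":{"type":"number"},"z":{"type":"number"},"twist":{"type":"number"},"jaw":{"type":"number"}}}},"newtons":{"type":"number"}},"required":["moves"]}

```bash
mkdir -p pics; python3 - <<'E'
from rig import read_state, imaging
import cv2,numpy as np
s=read_state();print(s)
for n in ["scene","side"]:
    p=imaging.camera(n);cv2.imwrite(f"pics/{n}0.png",p[:,:,::-1]);c=imaging.calibration(n);print(n,c)
E
```

```text
{'clock': 0.0, 'joints': array([ 1.21750056,  0.41801581, -0.01031447,  1.61418631,  0.00471026,
        1.11072646, -0.05301083]), 'dq': array([ 0.00072165, -0.00193562,  0.00147267, -0.00060449,  0.001581  ,
        0.00044046, -0.00040432]), 'joint_torque': array([ 1.61298354e-03, -8.64436769e+01,  6.79503400e-01, -4.34896803e+01,
        1.91984925e-02,  7.47649348e-03,  1.43004380e-05]), 'ee_pos': array([ 0.19161083, -0.59451953,  0.23062902]), 'ee_rot': array([ 9.87871333e-01,  1.55273304e-01, -1.51036732e-04, -6.38478303e-04]), 'force': array([ 0.39628272,  0.53794948, -0.87871852]), 'torque': array([-0.03923735,  0.05435736,  0.02285351]), 'grip_force': 0.0, 'width': 0.08508493681437408}
scene {'vertical_fov': 57.766721504484195, 'cx': 320.30070682371723, 'cy': 243.5926340770601, 'dist_coeffs': array([-0.05978196,  0.        ,  0.        ,  0.        ,  0.        ]), 'extrinsics': array([[ 0.12297133,  0.99232558,  0.01296165, -0.09402492],
       [ 0.82529644, -0.09500176, -0.5566511 , -0.39552572],
       [-0.55114774,  0.07914933, -0.83064526,  1.45666998],
       [ 0.        ,  0.        ,  0.        ,  1.        ]])}
side {'vertical_fov': 43.56345063512966, 'cx': 323.54489658498034, 'cy': 241.41360977780397, 'dist_coeffs': array([0.0187721, 0.       , 0.       , 0.       , 0.       ]), 'extrinsics': array([[-0.78367628, -0.62097139, -0.01568495,  0.44539515],
       [-0.3254792 ,  0.4320051 , -0.84109148,  0.22248246],
       [ 0.52906973, -0.65403832, -0.54066542,  1.23571972],
       [ 0.        ,  0.        ,  0.        ,  1.        ]])}
```

View pics/scene0.png

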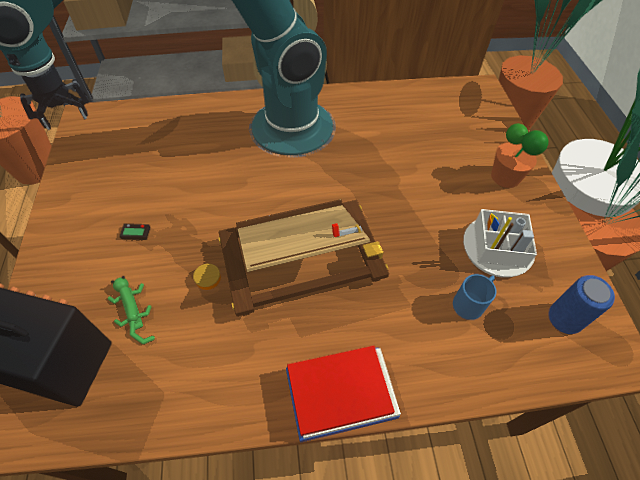

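View pics/side0.png

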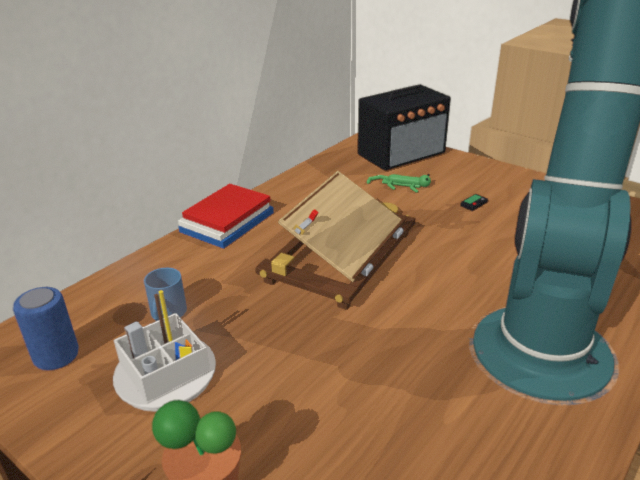

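The scene view shows the stand at about (235–385, 200–310), with the red knob at (337,230) and the keeper at (373,249). In the side view the knob is at (313,215) and the keeper at (283,263). I'll crop both for corners.

```bash
python3 - <<'E'
import cv2,numpy as np
a=cv2.imread("pics/scene0.png")[190:320,210:400]; b=cv2.imread("pics/side0.png")[160:315,245:425]
a=cv2.resize(a,None,fx=4,fy=4,interpolation=cv2.INTER_CUBIC);b=cv2.resize(b,None,fx=3.8,fy=3.8,interpolation=cv2.INTER_CUBIC)
cv2.imwrite("pics/a.png",a);cv2.imwrite("pics/b.png",b)
for n in ["scene","side"]:
    im=cv2.imread(f"pics/{n}0.png");h=cv2.cvtColor(im,cv2.COLOR_BGR2HSV)
    for nm,m in [("red",((h[...,0]<6)|(h[...,0]>174))&(h[...,1]>170)&(h[...,2]>90)),("brass",(h[...,0]>19)&(h[...,0]<30)&(h[...,1]>150)&(h[...,2]>90))]:
        k,l,st,c=cv2.connectedComponentsWithStats(m.astype(np.uint8))
        for i in range(1,k):
            if st[i,4]>25: print(n,nm,st[i],c[i].round(1))
E
```

```text
scene red [332 223   7  14  76] [335.2 229.6]
scene red [ 287  346  107   90 6626] [338.7 389.7]
scene brass [491 213   7  11  26] [492.7 217.1]
scene brass [491 217  21  32 105] [500.8 232.7]
scene brass [363 242  20  17 226] [372.9 249.2]
scene brass [193 264  27  23 473] [206.  274.8]
side red [ 183  184   87   48 2268] [226.2 207. ]
side red [309 210   9  10  53] [313.1 214.2]
side brass [383 203  15  10  64] [390.8 206.7]
side brass [272 253  22  23 211] [281.7 264.1]
side brass [260 270   7   7  31] [262.8 273.3]
side brass [159 291  13  50 153] [165.  315.6]
side brass [335 295   7   7  34] [338.1 298.2]
side brass [180 346  12  11  92] [184.7 350.5]
```

View pics/a.png

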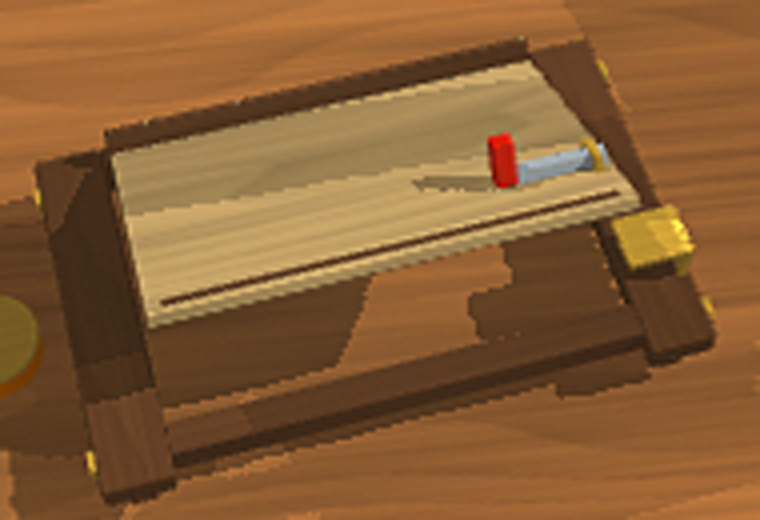

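View pics/b.png

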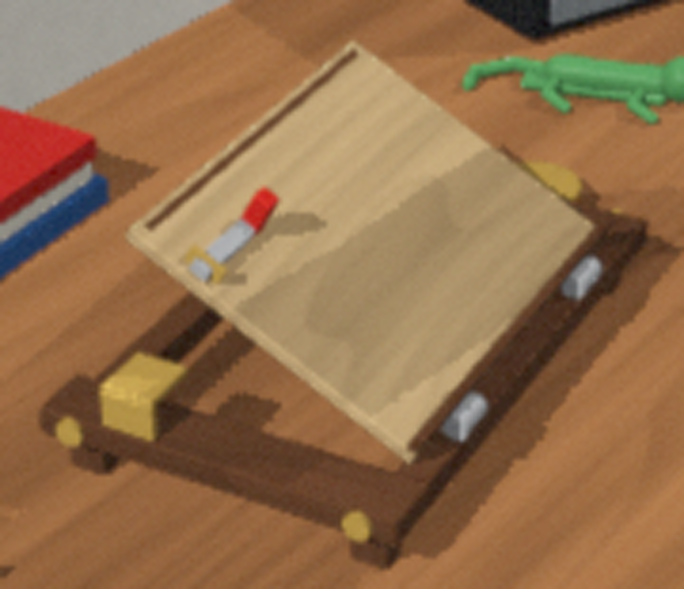

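The crops show the knob, the keeper top, the frame corners and the desk's free corners clearly. I'll solve for the stand's pose and tilt from these correspondences.

```bash
cat > h.py <<'E'
import numpy as np,cv2
from rig import imaging
from scipy.optimize import least_squares
def proj(n,P,c=None):
    c=c or imaging.calibration(n);f=240/np.tan(np.radians(c["vertical_fov"]/2));E=np.array(c["extrinsics"])
    K=np.array([[f,0,c["cx"]],[0,f,c["cy"]],[0,0,1.]])
    return cv2.projectPoints(np.array(P,float).reshape(-1,3),cv2.Rodrigues(E[:3,:3])[0],E[:3,3],K,np.array(c["dist_coeffs"]))[0][:,0]
def desk(d,y,h,t): # d from hinge, h above top surface
    u=h+.005; return [-.1+d*np.cos(t)-u*np.sin(t),y,.057+d*np.sin(t)+u*np.cos(t)]
def world(p,P):
    x,y,a=p;P=np.array(P,float).reshape(-1,3);c,s=np.cos(a),np.sin(a)
    return np.c_[x+c*P[:,0]-s*P[:,1],y+s*P[:,0]+c*P[:,1],P[:,2]]
E
python3 - <<'E'
from h import *
A=lambda u,v:(210+u/4,190+v/4);B=lambda u,v:(245+u/3.8,160+v/3.8)
def pts(t): return {"scene":[([-.125,-.195,.05],A(37,162)),([-.125,.195,.05],A(587,41)),([.07,.171,.078],A(651,233)),(desk(.17,.077,.015,t),(335.2,229.6)),(desk(.22,-.145,0,t),A(150,316)),(desk(.22,.145,0,t),A(640,203))],
 "side":[([.07,.171,.078],B(148,379)),(desk(.17,.077,.015,t),(313.1,214.2)),(desk(.22,.145,0,t),B(130,235)),(desk(.22,-.145,0,t),B(354,43)),([-.125,.195,.05],B(388,537)),([.125,.195,.05],B(43,410))]}
def res(q):
    r=[]
    for n,l in pts(q[3]).items(): r.append(proj(n,world(q[:3],[a for a,_ in l]))-np.array([b for _,b in l]))
    return np.vstack(r).ravel()
s=least_squares(res,[.55,.05,.1,.5],loss="soft_l1",x_scale=[.01,.01,.01,.01])
print(s.x.round(4),np.degrees(s.x[2]));print(res(s.x).reshape(-1,2).round(1))
p=s.x[:3];t=s.x[3]
for nm,P in [("knob now",desk(.17,.077,.015,t)),("knob level",desk(.17,.077,.015,0)),("keeper",[.07,.171,.078]),("spot",desk(.17,.035,0,t)),("spot level",desk(.17,.035,0,0))]: print(nm,world(p,P).round(4))
E
```

```text
[ 0.5218 -0.0218  0.1532  0.4685] 8.775794874146374
[[-0.8 -4.8]
 [-0.  -4.1]
 [ 0.5  0.2]
 [ 0.3  1.3]
 [-1.  -0.6]
 [ 0.2 -1. ]
 [-2.1 -0.5]
 [-1.3  2.2]
 [-2.  -1. ]
 [-0.4 -0.1]
 [ 4.8 -1.8]
 [ 0.9 -0. ]]
knob now [[0.5522 0.0608 0.1516]]
knob level [[0.5792 0.0649 0.077 ]]
keeper [[0.5649 0.1578 0.078 ]]
spot [[0.5653 0.0203 0.1382]]
spot level [[0.5856 0.0234 0.062 ]]
```

Request:
apply_moves(
  moves=[
    {"x": 28, "y": 48, "z": 5, "twist": -1, "jaw": 1},
    {"x": 28, "y": 48, "z": 5, "twist": -1, "jaw": 1},
    {"x": 28, "y": 48, "z": 5, "twist": -1, "jaw": 1},
    {"x": 28, "y": 48, "z": 5, "twist": -1, "jaw": 1},
    {"x": 28, "y": 48, "z": 5, "twist": -1, "jaw": 1},
    {"x": 28, "y": 48, "z": 5, "twist": -1, "jaw": 1},
    {"x": 28, "y": 48, "z": 5, "twist": -1, "jaw": 1},
    {"x": 28, "y": 48, "z": 5, "twist": -1, "jaw": 1},
    {"x": 28, "y": 48, "z": 5, "twist": -1, "jaw": 1},
    {"x": 28, "y": 48, "z": 5, "jaw": 1},
    {"x": 28, "y": 48, "z": 5, "jaw": 1},
    {"x": 0, "y": 0, "z": 0, "jaw": 1},
  ],
  newtons=40,
)

```text
invalid input
```

```bash
python3 - <<'E'
from h import *
from rig import read_state
s=read_state();print(s["clock"],s["ee_pos"],s["ee_rot"],s["width"],s["force"])
c=imaging.calibration("wrist");im=imaging.camera("wrist")[:,:,::-1].copy()
cv2.imwrite("pics/w_raw.png",im)
p=(.5218,-.0218,.1532);t=.4685
for P in [desk(.17,.077,.015,t),[.07,.171,.078],desk(.17,.035,0,t),desk(.22,-.145,0,t),desk(.22,.145,0,t)]:
    u=proj("wrist",world(p,P),c)[0];print(u.round(1));cv2.drawMarker(im,tuple(int(v) for v in u),(255,0,255),0,12,1)
cv2.imwrite("pics/w1.png",im)
E
```

```text
0.1 [ 0.19165385 -0.59458437  0.23073852] [ 9.87867606e-01  1.55297466e-01 -1.13232991e-04 -5.25989707e-04] 0.08565765901723445 [-0.05859494  0.13376514 -0.32152949]
[8767.6 8586.9]
[1029.8  911.7]
[3609.8 3814.7]
[ 7410.7 13119.6]
[96951.1 95201.4]
```

View pics/w1.png

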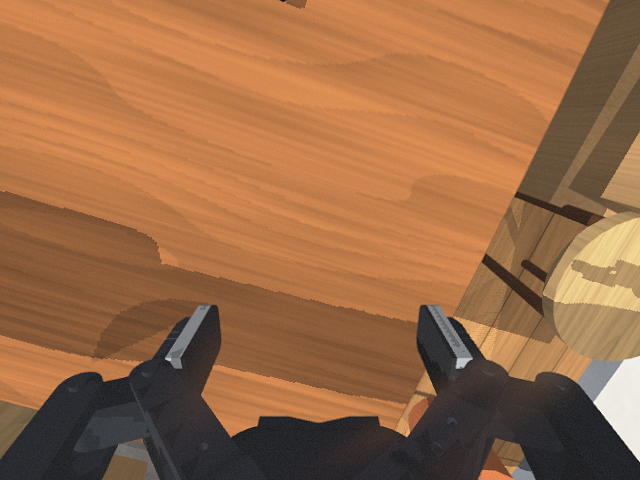

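The move was refused, so this picture is from the start pose: open fingers at (195,335) and (445,335), bare table, no stand in view. I'll resend it with every key in each row.

Request:
apply_moves(
  moves=[
    {"x": 28, "y": 48, "z": 5, "twist": -1, "jaw": 1},
    {"x": 28, "y": 48, "z": 5, "twist": -1, "jaw": 1},
    {"x": 28, "y": 48, "z": 5, "twist": -1, "jaw": 1},
    {"x": 28, "y": 48, "z": 5, "twist": -1, "jaw": 1},
    {"x": 28, "y": 48, "z": 5, "twist": -1, "jaw": 1},
    {"x": 28, "y": 48, "z": 5, "twist": -1, "jaw": 1},
    {"x": 28, "y": 48, "z": 5, "twist": -1, "jaw": 1},
    {"x": 28, "y": 48, "z": 5, "twist": -1, "jaw": 1},
    {"x": 28, "y": 48, "z": 5, "twist": -1, "jaw": 1},
    {"x": 28, "y": 48, "z": 5, "twist": 0, "jaw": 1},
    {"x": 28, "y": 48, "z": 5, "twist": 0, "jaw": 1},
    {"x": 0, "y": 0, "z": 0, "twist": 0, "jaw": 1},
  ],
)

```text
clock: 1.65
ee_pos: [0.501, -0.063, 0.2864]
ee_rot: [0.997, 0.08, 0.0, -0.001]
force: [-0.5, -1.8, -0.3]
width: 0.0003
grip_force: 0.0
```

```bash
python3 - <<'E'
from h import *
c=imaging.calibration("wrist");im=imaging.camera("wrist")[:,:,::-1].copy()
cv2.imwrite("pics/w_raw.png",im)
p=(.5218,-.0218,.1532);t=.4685
for P in [desk(.17,.077,.015,t),[.07,.171,.078],desk(.17,.035,0,t),desk(.22,-.145,0,t),desk(.22,.145,0,t)]:
    u=proj("wrist",world(p,P),c)[0];print(u.round(1));cv2.drawMarker(im,tuple(int(v) for v in u),(255,0,255),0,12,1)
cv2.imwrite("pics/w2.png",im)
E
```

```text
[171.7 138.7]
[102.  105.3]
[229.3 129.2]
[472.6  66.5]
[63.7 65.2]
```

View pics/w2.png

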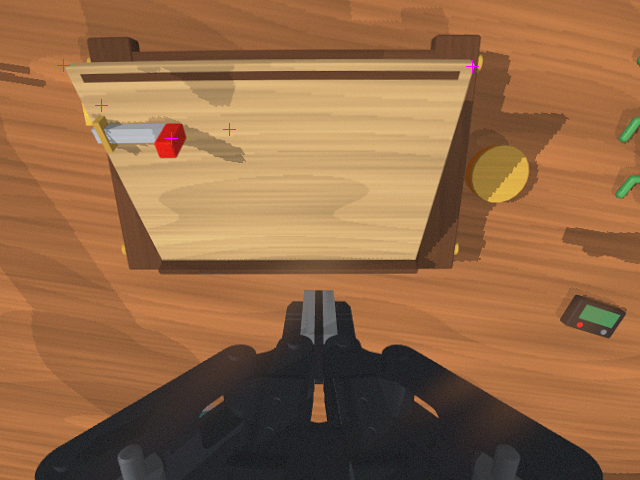

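The projected marks land on the knob (171,139), near the desk corners and on the free spot (229,129), so the pose holds. I'll move over the spot.

Request:
apply_moves(
  moves=[
    {"x": 22, "y": 28, "z": -10, "twist": 0, "jaw": 1},
    {"x": 22, "y": 28, "z": -30, "twist": 0, "jaw": 1},
    {"x": 20, "y": 27, "z": -40, "twist": 0, "jaw": 1},
    {"x": 0, "y": 0, "z": -40, "twist": 0, "jaw": 1},
    {"x": 0, "y": 0, "z": -10, "twist": 0, "jaw": 1},
    {"x": 0, "y": 0, "z": 0, "twist": 0, "jaw": 1},
  ],
)

```text
clock: 2.45
ee_pos: [0.5636, 0.0151, 0.1567]
ee_rot: [0.997, 0.077, -0.0, 0.0]
force: [0.3, 0.3, 0.2]
width: 0.0004
grip_force: 0.0
```

Request:
apply_moves(
  moves=[
    {"x": 0, "y": 2, "z": -8, "twist": 0, "jaw": 1},
    {"x": 2, "y": 2, "z": -8, "twist": 0, "jaw": 1},
    {"x": 3, "y": 1, "z": -8, "twist": 0, "jaw": 1},
    {"x": 3, "y": 1, "z": -8, "twist": 0, "jaw": 1},
    {"x": 3, "y": 1, "z": -8, "twist": 0, "jaw": 1},
    {"x": 3, "y": 1, "z": -8, "twist": 0, "jaw": 1},
    {"x": 3, "y": 0, "z": -8, "twist": 0, "jaw": 1},
    {"x": 2, "y": 0, "z": -8, "twist": 0, "jaw": 1},
    {"x": 2, "y": 0, "z": -8, "twist": 0, "jaw": 1},
    {"x": 1, "y": 0, "z": -8, "twist": 0, "jaw": 1},
    {"x": 0, "y": 0, "z": 0, "twist": 0, "jaw": 1},
  ],
)

```text
clock: 3.82
ee_pos: [0.5858, 0.0244, 0.0758]
ee_rot: [0.997, 0.077, -0.0, -0.0]
force: [-2.8, 1.7, 4.0]
width: -0.0004
grip_force: 2.1
```

Request:
apply_moves(
  moves=[
    {"x": 0, "y": 0, "z": -5, "twist": 0, "jaw": 1},
    {"x": 0, "y": 0, "z": -5, "twist": 0, "jaw": 1},
    {"x": 0, "y": 0, "z": -3, "twist": 0, "jaw": 1},
    {"x": 0, "y": 0, "z": 0, "twist": 0, "jaw": 1},
  ],
)

```text
clock: 4.32
ee_pos: [0.5862, 0.0242, 0.0634]
ee_rot: [0.997, 0.077, 0.0, -0.0]
force: [2.9, 2.6, 6.3]
width: 0.0001
grip_force: 2.6
```

Almost level; I'll step down until the hard stop shows in the force.

Request:
apply_moves(
  moves=[
    {"x": 0, "y": 0, "z": -1, "twist": 0, "jaw": 1},
    {"x": 0, "y": 0, "z": -1, "twist": 0, "jaw": 1},
    {"x": 0, "y": 0, "z": 0, "twist": 0, "jaw": 1},
  ],
)

```text
clock: 4.7
ee_pos: [0.5863, 0.0242, 0.062]
ee_rot: [0.997, 0.077, 0.001, 0.0]
force: [0.6, 1.4, 13.0]
width: 0.0
grip_force: 6.4
```

Request:
apply_moves(
  moves=[
    {"x": 0, "y": 0, "z": -1, "twist": 0, "jaw": 1},
    {"x": 0, "y": 0, "z": 0, "twist": 0, "jaw": 1},
  ],
)

```text
clock: 4.95
ee_pos: [0.5864, 0.0242, 0.0619]
ee_rot: [0.997, 0.077, 0.001, 0.0]
force: [-8.2, 1.9, 30.9]
width: -0.0001
grip_force: 14.8
```

Request:
apply_moves(
  moves=[
    {"x": 0, "y": 0, "z": 0.5, "twist": 0, "jaw": 1},
    {"x": -0.8, "y": 5, "z": 0, "twist": 0, "jaw": 1},
    {"x": -0.8, "y": 5, "z": 0, "twist": 0, "jaw": 1},
    {"x": -0.8, "y": 5, "z": 0, "twist": 0, "jaw": 1},
    {"x": -0.8, "y": 5, "z": 0, "twist": 0, "jaw": 1},
    {"x": 0, "y": 0, "z": 0, "twist": 0, "jaw": 1},
  ],
)

```text
clock: 5.7
ee_pos: [0.5838, 0.042, 0.062]
ee_rot: [0.997, 0.076, 0.001, 0.001]
force: [0.6, -9.6, 19.1]
width: -0.0001
grip_force: 9.3
```

Request:
apply_moves(
  moves=[
    {"x": -0.8, "y": 5, "z": 0, "twist": 0, "jaw": 1},
    {"x": -0.8, "y": 5, "z": 0, "twist": 0, "jaw": 1},
    {"x": -0.8, "y": 5, "z": 0, "twist": 0, "jaw": 1},
    {"x": -0.8, "y": 5, "z": 0, "twist": 0, "jaw": 1},
    {"x": -0.8, "y": 5, "z": 0, "twist": 0, "jaw": 1},
    {"x": -0.8, "y": 5, "z": 0, "twist": 0, "jaw": 1},
    {"x": 0, "y": 0, "z": 0, "twist": 0, "jaw": 1},
  ],
)

```text
clock: 6.58
ee_pos: [0.5791, 0.0713, 0.062]
ee_rot: [0.997, 0.076, 0.001, 0.002]
force: [1.1, -13.5, 19.4]
width: -0.0
grip_force: 10.4
```

Lateral force rose by about 4 N, so the bolt is moving. I'll continue to the end stop.

Request:
apply_moves(
  moves=[
    {"x": -0.6, "y": 4, "z": 0, "twist": 0, "jaw": 1},
    {"x": -0.6, "y": 4, "z": 0, "twist": 0, "jaw": 1},
    {"x": 0, "y": 0, "z": 0, "twist": 0, "jaw": 1},
  ],
)

```text
clock: 6.95
ee_pos: [0.5779, 0.0791, 0.062]
ee_rot: [0.997, 0.076, 0.001, 0.002]
force: [2.3, -13.3, 19.7]
width: -0.0
grip_force: 10.6
```

Request:
apply_moves(
  moves=[
    {"x": -0.5, "y": 3, "z": 0, "twist": 0, "jaw": 1},
    {"x": 0, "y": 0, "z": 0, "twist": 0, "jaw": 1},
  ],
)

```text
clock: 7.2
ee_pos: [0.5775, 0.082, 0.062]
ee_rot: [0.997, 0.076, 0.001, 0.002]
force: [1.6, -14.7, 20.1]
width: 0.0001
grip_force: 10.7
```

Request:
apply_moves(
  moves=[
    {"x": -0.3, "y": 2, "z": 0, "twist": 0, "jaw": 1},
    {"x": 0, "y": 0, "z": 0, "twist": 0, "jaw": 1},
  ],
)

```text
clock: 7.45
ee_pos: [0.5773, 0.0831, 0.062]
ee_rot: [0.997, 0.076, 0.001, 0.002]
force: [2.4, -19.1, 20.4]
width: 0.0001
grip_force: 14.7
```

Request:
apply_moves(
  moves=[
    {"x": -0.3, "y": 2, "z": 0, "twist": 0, "jaw": 1},
    {"x": 0, "y": 0, "z": 0, "twist": 0, "jaw": 1},
  ],
)

```text
clock: 7.7
ee_pos: [0.5772, 0.0834, 0.062]
ee_rot: [0.997, 0.075, 0.001, 0.003]
force: [1.6, -26.7, 23.0]
width: -0.0
grip_force: 19.2
```

The finger stopped at y = 0.083 as predicted, with force climbing, so the bolt is at its end stop. I'll back off the knob, then lift.

Request:
apply_moves(
  moves=[
    {"x": 0.5, "y": -4, "z": 0, "twist": 0, "jaw": 1},
    {"x": 1, "y": -6, "z": 0, "twist": 0, "jaw": 1},
    {"x": 0.5, "y": -4, "z": 0, "twist": 0, "jaw": 1},
    {"x": 0, "y": 0, "z": 2, "twist": 0, "jaw": 1},
    {"x": 0, "y": 0, "z": 4, "twist": 0, "jaw": 1},
    {"x": 0, "y": 0, "z": 8, "twist": 0, "jaw": 1},
    {"x": 0, "y": 0, "z": 25, "twist": 0, "jaw": 1},
    {"x": -10, "y": -20, "z": 45, "twist": 0, "jaw": 1},
    {"x": -25, "y": -30, "z": 45, "twist": 0, "jaw": 1},
    {"x": -30, "y": -30, "z": 45, "twist": 0, "jaw": 1},
    {"x": 0, "y": 0, "z": 0, "twist": 0, "jaw": 1},
  ],
)

```text
clock: 9.07
ee_pos: [0.5121, -0.0073, 0.2381]
ee_rot: [0.997, 0.075, 0.002, 0.001]
force: [0.4, 0.8, -0.0]
width: 0.0003
grip_force: 0.0
```

```bash
python3 - <<'E'
from h import *
c=imaging.calibration("wrist");im=imaging.camera("wrist")[:,:,::-1].copy()
p=(.5218,-.0218,.1532);t=.02
for P in [desk(.17,.117,.015,t),[.07,.171,.078],desk(.22,-.145,0,t),desk(.22,.145,0,t)]:
    u=proj("wrist",world(p,P),c)[0];print(u.round(1));cv2.drawMarker(im,tuple(int(v) for v in u),(255,0,255),0,12,1)
cv2.imwrite("pics/w3.png",im)
E
```

```text
[196.1 129.9]
[133.2 130. ]
[510.9  66.4]
[161.6  66.7]
```

View pics/w3.png

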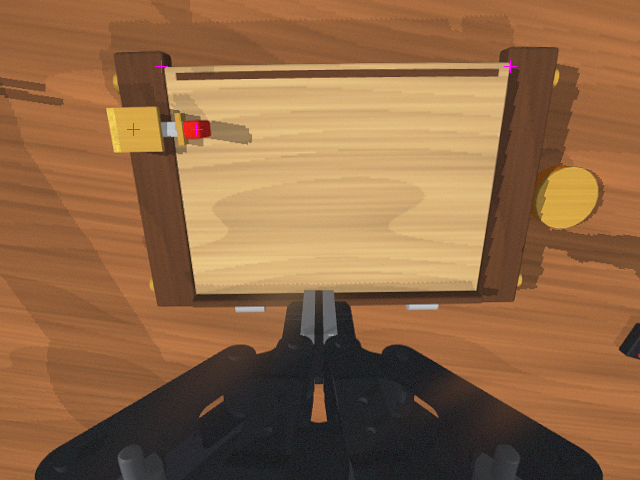

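The desk stays flat. The bar runs under the keeper at (133,130) and the knob sits at its predicted home position (197,130). The robot is clear, so I'll hand in.

```bash
python3 -c "
from rig import job
print(job.finish_job())"
```

```text
the job is handed in; nothing more can be done
None
```

I pressed the desk level and slid the bolt home under the keeper; the last wrist picture shows the desk staying flat with the arm clear, and I handed the job in at about 9 s without touching anything else.

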